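# Clamp the tin canister with its lever bolt

### The arm

A 6-joint arm with a two-finger parallel gripper is mounted at the origin on the work surface. World frame = base frame: x ahead of the robot, y to its left, z up, the work surface at z = 0. Lengths are in mm, angles in rad, forces in N, time in s.
With the tool pointing down it reaches from about 350 to 975 mm from the base axis. Payload 7.1 kg.
Tool frame: the origin (TCP) lies between the finger pads; the fingertips stand 19 mm ahead of it and the grasp point (between the pads) is the TCP; z points along the fingers, y is the line along which they close (so a half turn about z gives the same grasp; the last joint's range is limited). The gripper opens to 88 mm and grips with 3 to 60 N. Pads are 20 mm wide; open, the fingers measure 115 mm over their backs; the gripper's body (75 mm by 178 mm) begins 61 mm behind the grasp point.
Start: joints at [1.284, 0.423, 1.63, -0, 1.089, -0.019], TCP at [165.35, 602.714, 241.675] pointing down, gripper open.
Joint ranges: [-3, 3], [-0.9, 2.11], [0.09, 2.58], [-1.31, 4.45], [0.11, 2.69], [-2.54, 2.54]. Speed limits (rad/s): [2.39, 2.39, 3.01, 3.14, 3.14, 3.14].

### API

Orientations are given as a rotation vector (axis times angle).
In Python, from workcell import ctrl gives the robot as it stands.
- The arm moves only by the tool arm_command, never from a script. Its argument "series" is a list of rows, each an object with "linear": the shift along the tool's x, y, z in m, a list of three; "turn": the turn about the tool's z in rad. A call has 1 to 10 rows; each row shifts and turns the commanded pose from where the row before left it, along the tool's axes as they then stand; what a row does not reach is not made up. A row lasts 1/10 s, in which the tool goes at most 50 mm and 8.59 degrees, less where a joint would pass 70% of its speed; a pose out of reach is approached as far as the arm can. A call with a gripper value outside its range is refused whole. "jaw" is the opening, from -1 (shut) to 1 (fully open), set as the call begins (left out, the last holds). The fingers move at their own pace and stop on an object; the grip force is fixed at half the most. Time passes only in rows, so rows that do not move let the fingers close. It gives the time, the measured TCP pose, the force, the opening and the grip force at its end, in the units of the state.
- ctrl.get_obs(): the state, without advancing time (a new reading comes with each control period).
- ctrl.get_image(name): name is "side" or "top" or "wrist"; returns a dict with "frame" (420x560x3 uint8, blue, green, red), "fx", "fy", "cx", "cy" (pixels), "k1" (the pictures are not rectified: a ray, as slopes to the right and down, at radius r is drawn at 1 + k1 r^2 times it, then the intrinsics apply), "rvec" (rotation vector, rad) and "tvec" (3), from world to camera coordinates, as OpenCV has them. Camera axes: x right, y down, z forward; pixel columns grow to the right and rows downward; lengths in mm; the calibration is good to about 2 mm. A picture is of the moment at which its call begins. There is no depth.
- ctrl.close_job(): hands the job in; it is judged then, once.
The state is a dict: "t": time; "qpos": joint angles; "qvel": joint speeds; "joint_torque": joint torques, N m; "ee_pos": TCP position; "orientation": TCP orientation; "ft_force": force on the tool from outside, world axes, zero at the start; "moment": the same for the moment, N m; "width": finger opening in mm; "grasp_force": force on a finger pad.
Only numpy, scipy, OpenCV 4.12 (cv2) and the standard library are available. Lean on these libraries where they do the work, as an engineer would, in place of code of your own. Each camera call takes 0.05 s, during which the arm holds its last target. There are 200 camera calls.

### The job

Secure the dented tin canister in its hold-down clamp: using the upright lever as the grip, screw the lever bolt down clockwise until it is snug on the canister's rubber pad, firm but without crushing the tin, then fold the lever down flat and let go. Leave the tubes and other things around the clamp where they stand.

Things in the scene. Friction and masses are not known exactly. Their poses are not given: they have to be found in the camera images.
- clamp: fixed hold-down clamp: plywood base 130 x 180 x 10 mm, two steel posts 132 mm apart along its y with a flat steel bridge 44 x 164 mm across them (underside at 100 mm, top at 108 mm, nuts on it to 117 mm). Origin: centre of the base's underside, on the bolt's vertical axis; z up
- canister: dented olive tin canister, 83 mm in diameter, fixed under the bridge, its lid carrying a black rubber pad 34 mm across. Origin: centre of its underside, 10 mm above the clamp's. The pad's top is 74 to 81 mm above the clamp's origin: the dented lid makes it different each time and it is not measured, so the bolt's touch has to be felt
- axle: the lever bolt (shank, foot, head, lever), going up and down. Origin: underside of its foot, on the axis, 84.5 mm above the clamp's origin at bolt angle 0. On the pad its pressure grows about 110 N per rad of turn and the turning moment rises 0.45 N m per rad above that of free turning. Snug is about 70 N, a rise of 0.28 N m; under 45 N (0.18) is loose, over 100 N (0.40) crushes the tin
- bolt (a joint): turn of the bolt, rad, growing as it is screwed in: clockwise seen from above. It starts between 0 and 0.4, goes down 4 mm per rad and meets the pad somewhere between 0.87 and 2.63; snug is about 0.65 rad after the first touch. Turning it free takes a steady 0.35 N m or so (stiff thread). Friction keeps it where it is left
- lever (a joint): fold of the lever, rad: 0 = standing straight up (open, as at the start), 1.571 = lying flat (closed). It resists with 0.18 N m of friction and stays where it is left; folding does not change the bolt's pressure and it folds to one side only
- lever_grip (a point): grip point on the lever's centre line, 45 mm from its pivot. The lever is a flat steel paddle 10 mm thick along this frame's x, 24 mm wide along its y, wide from 14 to 72 mm from the pivot (round end). z points from pivot to free end; while it stands up, x points level to the side it folds to and turns with the bolt (at bolt angle 0: the clamp's x)
- lever_pivot (a point): centre of the lever's pivot, on the bolt's axis, 67 mm above the bolt's foot (151.5 mm above the clamp's origin at bolt angle 0). The steel head below is 28 mm across, its cheeks reach 6 mm above the pivot; same axes as lever_grip. When folded the lever lies at this height, 5 mm above and below it
- tube_a_mid (a point): standing amber glass vacuum tube with a black base, 34 mm diameter, 75 mm tall, loose and fragile, a bystander; the point is at its centre half-way up
- tube_b_mid (a point): standing amber glass vacuum tube with a black base, 34 mm diameter, 75 mm tall, loose and fragile, a bystander; the point is at its centre half-way up
- tube_c_mid (a point): standing amber glass vacuum tube with a black base, 34 mm diameter, 75 mm tall, loose and fragile, a bystander; the point is at its centre half-way up
- hygrometer_mid (a point): round brass hygrometer dial lying face up, 68 mm diameter, 24 mm high, loose, a bystander; the point is at its centre half-way up
- probe_mid (a point): red plastic probe handle lying flat, 110 x 22 x 20 mm with a 70 mm steel rod out of its +x end, loose, a bystander; the point is at the handle's centre
- spanner_grip (a point): steel spanner lying flat, loose, a bystander; the point is in the middle of its handle
Things that resemble listed ones, but are neither listed nor needed, are in the scene too. What is shaped like the clamp but red is not meant.

How it is judged (in metres and radians):
On the way, in this order (a step that is already met when the one before it is completed fails the run):
1. with the lever still standing, the bolt presses snugly on the canister's pad (45 to 100 N) (contact force between axle and canister above 45 N and value of joint lever below 0.5 rad), for 0.2 s.
2. the lever is folded down flat (within 0.12 rad), the bolt still snug (contact force between axle and canister above 45 N and value of joint lever above 1.45 rad), for 0.2 s.
At the end, for the whole second after the job is handed in: The bolt, at rest, presses on the canister's pad with 45 to 100 N and its lever lies folded flat, within 0.12 rad (all of step 2 and contact force between axle and canister below 100 N and velocity of joint lever between -0.1 and 0.1 rad/s and velocity of joint bolt between -0.1 and 0.1 rad/s); the robot touches nothing.
It fails at once if the bolt presses the canister with more than 100 N (crushed tin) (contact force between axle and canister above 100 N).
It fails at once if a tube, the hygrometer, the probe handle or the spanner is moved more than 30 mm (distance of any of tube_a_mid, tube_b_mid, tube_c_mid, hygrometer_mid, probe_mid, spanner_grip from where it was at the start of the episode above 0.03 m).
It also fails if it takes over 72 s, if anything falls off the work surface, if the arm or the gripper's body presses on something with over 40 N, if the wrist force passes 120 N, or if a joint passes its speed limit or range.

## Working session

There is one attempt and no reset: what is moved stays moved. The work goes in short steps, Python scripts to look and compute and a tool call to move; the robot and the scene stay as the last step left them, time stands still between calls to the robot, and variables do not carry over. Pictures are saved under pics/ and viewed, at most 10 in all, crops included, and the job is handed in when it is done.

Besides the shell and the picture viewer there is one more tool, called after "Request:" as a command line: name --argument value ..., lists and objects as JSON in quotes. arm_command: Moves the arm, as the interface text tells. Its arguments: {"type":"object","properties":{"series":{"type":"array"},"jaw":{"type":"number"}},"required":["series"]}

```bash
mkdir -p pics
cat > h.py <<'E'
import numpy as np, cv2
from workcell import ctrl
def shot(n,f):
    d=ctrl.get_image(n); cv2.imwrite('pics/'+f+'.png',d['frame']); np.save('pics/'+f+'.npy',{k:v for k,v in d.items()},allow_pickle=True); return d
def load(f): return np.load('pics/'+f+'.npy',allow_pickle=True).item()
def par(d):
    R=cv2.Rodrigues(np.array(d['rvec'],float))[0]; return R,np.array(d['tvec'],float).ravel()
def ray(d,u,v):
    K=np.array([[d['fx'],0,d['cx']],[0,d['fy'],d['cy']],[0,0,1.]])
    p=cv2.undistortPoints(np.array([[[u,v]]],float),K,np.array([d['k1'],0,0,0.]))[0,0]
    R,t=par(d); return -R.T@t, R.T@np.array([p[0],p[1],1])
def atz(d,u,v,z):
    o,r=ray(d,u,v); return o+r*(z-o[2])/r[2]
def tri(obs):
    A=np.zeros((3,3));b=np.zeros(3)
    for d,u,v in obs:
        o,r=ray(d,u,v); r/=np.linalg.norm(r); P=np.eye(3)-np.outer(r,r); A+=P;b+=P@o
    return np.linalg.solve(A,b)
def proj(d,P):
    K=np.array([[d['fx'],0,d['cx']],[0,d['fy'],d['cy']],[0,0,1.]])
    return cv2.projectPoints(np.array(P,float).reshape(-1,1,3),np.array(d['rvec'],float),np.array(d['tvec'],float),K,np.array([d['k1'],0,0,0.]))[0][:,0]
E
python3 - <<'E'
from h import *
a=shot('top','top0');b=shot('side','side0')
cv2.imwrite('pics/ts.png',np.hstack([cv2.resize(x['frame'],(800,600)) for x in (a,)]))
o=ctrl.get_obs();print({k:np.round(v,3) for k,v in o.items()})
for d in(a,b):R,t=par(d);print(-R.T@t,R[2],d['fx'],d['k1'])
E
```

```text
{'t': np.float64(0.1), 'qpos': array([ 1.284,  0.424,  1.631, -0.   ,  1.089, -0.019]), 'qvel': array([-0.001, -0.001, -0.002,  0.001,  0.001,  0.001]), 'joint_torque': array([ 0.0000e+00, -5.4562e+01, -2.7432e+01,  6.4000e-02,  1.9000e-02,
       -0.0000e+00]), 'ee_pos': array([165.201, 602.264, 240.985]), 'orientation': array([-4.190e-01, -3.113e+00,  2.000e-03]), 'ft_force': array([0.19 , 0.013, 0.292]), 'moment': array([-0.002, -0.004,  0.003]), 'grasp_force': np.float64(0.0), 'width': np.float64(87.793)}
[ 470.61781436   44.03793234 1473.61379201] [ 0.06747324 -0.02184286 -0.99748196] 483.9561723600483 -0.11350048258359036
[  58.89529088 -466.67250948  853.79984462] [ 0.4871769   0.48886307 -0.72365155] 395.2380982555915 -0.051594603727710936
```

View pics/ts.png

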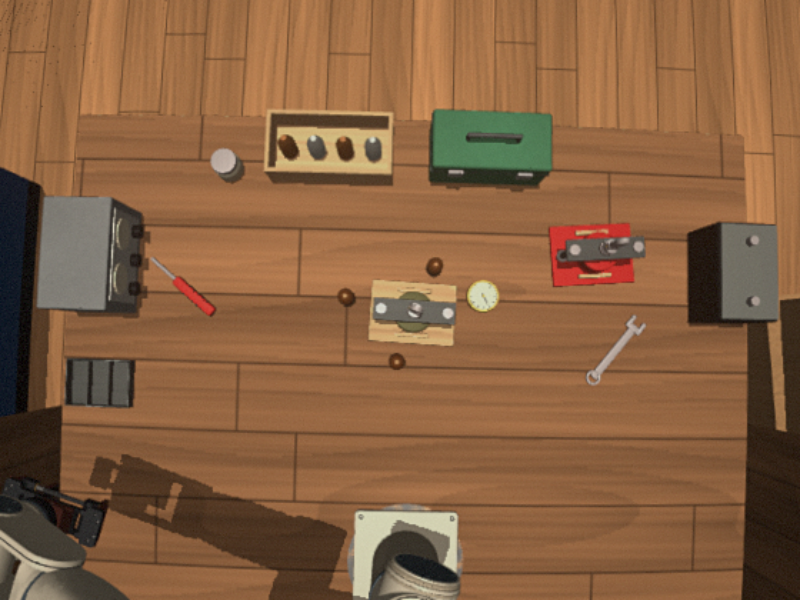

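View pics/side0.png

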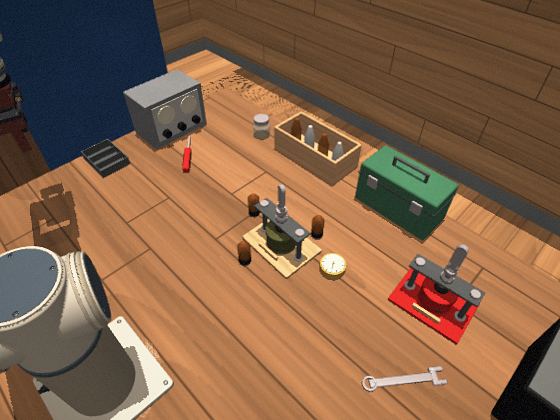

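The plywood clamp is at about (413,313) in the enlarged top view and (283,235) in the side view. Three tubes and the hygrometer stand close around it. The red clamp is the decoy.

Run:
```python
from h import *
a=load('top0');b=load('side0')
A=cv2.resize(a['frame'][180:270,230:355],None,fx=6,fy=6,interpolation=cv2.INTER_CUBIC)[:, :750]
B=cv2.resize(b['frame'][175:280,225:355],None,fx=5.7,fy=5.7,interpolation=cv2.INTER_CUBIC)
cv2.imwrite('pics/tc.png',A);cv2.imwrite('pics/sc.png',B)
```

```text
(no output)
```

View pics/tc.png

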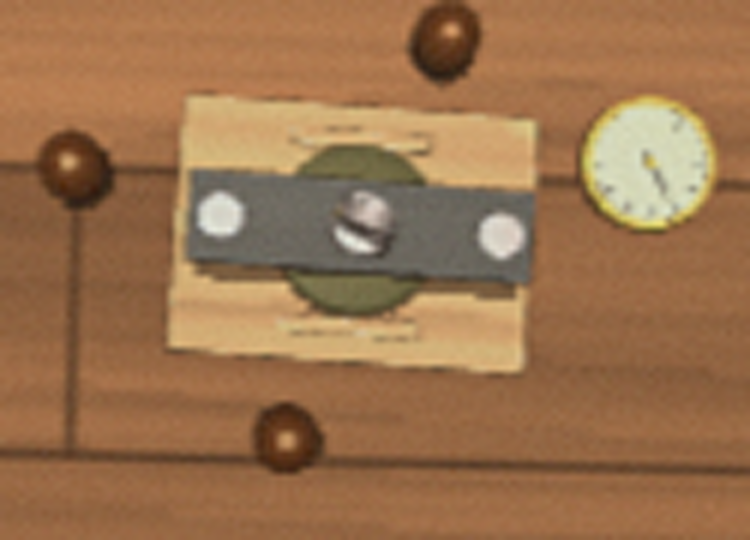

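View pics/sc.png

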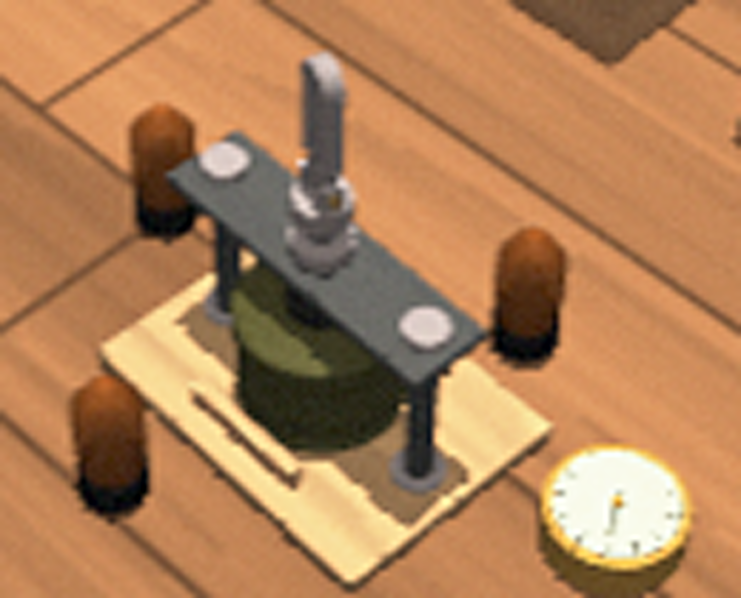

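The top crop gives the base corners, the nuts at (221,214) and (502,235), the head at about (362,222) and the tubes. In the side crop the lever stands from (322,185) to (322,60).

Run:
```python
from h import *
a=load('top0');b=load('side0')
T=lambda x,y:(a,230+(x+.5)/6-.5,180+(y+.5)/6-.5)
S=lambda x,y:(b,225+(x+.5)/5.7-.5,175+(y+.5)/5.7-.5)
C=np.array([atz(*T(*p),10) for p in[(187,94),(538,121),(524,375),(167,349)]]);print(C.round(1),C.mean(0))
s=np.array([atz(*S(*p),10) for p in[(550,428),(350,588),(100,350)]]);print('side corners',s.round(1),(s[0]+s[2])/2)
for p in[(221,214),(502,235)]:print('nut',atz(*T(*p),117).round(1))
for p in[(225,160),(426,327)]:print('nut side',atz(*S(*p),117).round(1))
n=C.mean(0);v=(C[0]+C[3]-C[1]-C[2]);print('yaw of y axis',np.arctan2(v[1],v[0])-np.pi/2)
v=(C[0]+C[1]-C[2]-C[3]);print('yaw of x',np.arctan2(v[1],v[0]))
print('levertop',atz(*S(322,58),223).round(1))
for p in[(445,40),(74,168),(287,437)]:print('tube',atz(*T(*p),70).round(1))
print('hyg',atz(*T(648,163),24).round(1))
```

```text
[[596.2  82.7  10. ]
 [587.2 -95.3  10. ]
 [458.6 -90.9  10. ]
 [467.3  89.2  10. ]] [527.32118635  -3.57330222  10.        ]
side corners [[585.5 -93.6  10. ]
 [456.8 -89.3  10. ]
 [467.2  89.5  10. ]] [526.32132224  -2.03600478  10.        ]
nut [531.1  62.4 117. ]
nut [524.7 -69.3 117. ]
nut side [528.3  62.5 117. ]
nut side [521.6 -68.7 117. ]
yaw of y axis -0.04913178919940786
yaw of x -0.0424638444008271
levertop [5.28e+02 4.00e-01 2.23e+02]
tube [620.7 -43.5  70. ]
tube [553.6 134.8  70. ]
tube [426.5  28.4  70. ]
hyg [ 566.4 -149.9   24. ]
```

```bash
cat >> h.py <<'E'
def st(tgt=None):
    o=ctrl.get_obs();R=cv2.Rodrigues(np.array(o['orientation'],float))[0]
    print('t%.2f'%o['t'],'p',np.round(o['ee_pos'],1),'yaw_y %.3f'%np.arctan2(R[1,1],R[0,1]),'tilt',np.round(R[:2,2],3),'q',np.round(o['qpos'],2),'F',np.round(o['ft_force'],1),'M',np.round(o['moment'],3),'w %.1f g %.1f'%(o['width'],o['grasp_force']))
    if tgt is not None: print('tool shift m',(R.T@(np.array(tgt)-o['ee_pos'])/1000).round(4))
    return o,R
E
python3 - <<'E'
from h import *
o,R=st([526.8,-3,400]);print(R.round(3))
E
```

```text
t0.10 p [165.2 602.3 241. ] yaw_y 1.303 tilt [-0.    -0.001] q [ 1.28  0.42  1.63 -0.    1.09 -0.02] F [0.2 0.  0.3] M [-0.002 -0.004  0.003] w 87.8 g 0.0
tool shift m [-0.5088 -0.4882 -0.1583]
[[-0.964  0.265 -0.   ]
 [ 0.265  0.964 -0.001]
 [ 0.    -0.001 -1.   ]]
```

Request:
arm_command --series '[{"linear": [0,0,-0.04],"turn": 0},{"linear": [0,0,-0.04],"turn": 0},{"linear": [0,0,-0.04],"turn": 0},{"linear": [-0.0339,-0.0325,-0.02],"turn": 0},{"linear": [-0.0339,-0.0325,-0.02],"turn": 0},{"linear": [-0.0339,-0.0325,0],"turn": 0},{"linear": [-0.0339,-0.0325,0],"turn": 0},{"linear": [-0.0339,-0.0325,0],"turn": 0},{"linear": [-0.0339,-0.0325,0],"turn": 0},{"linear": [-0.0339,-0.0325,0],"turn": 0}]'

```text
t: 1.1
ee_pos: [333.4, 320.3, 400.7]
orientation: [-0.419, -3.113, 0.0]
ft_force: [0.8, 0.5, 0.3]
width: 87.9
grasp_force: 0.0
```

Request:
arm_command --series '[{"linear": [-0.0339,-0.0325,0],"turn": 0},{"linear": [-0.0339,-0.0325,0],"turn": 0},{"linear": [-0.0339,-0.0325,0],"turn": 0},{"linear": [-0.0339,-0.0325,0],"turn": 0},{"linear": [-0.0339,-0.0325,0],"turn": 0},{"linear": [-0.0339,-0.0325,0],"turn": 0.14},{"linear": [0,0,0],"turn": 0.14},{"linear": [0,0,0],"turn": 0.14},{"linear": [0,0,0],"turn": 0.14},{"linear": [0,0,0],"turn": 0.14}]'

```text
t: 2.1
ee_pos: [477.4, 80.0, 400.4]
orientation: [-1.47, -2.776, 0.001]
ft_force: [0.6, 0.5, -0.4]
width: 87.9
grasp_force: 0.0
```

Request:
arm_command --series '[{"linear": [0,0,0],"turn": 0.14},{"linear": [0,0,0],"turn": 0.14},{"linear": [0,0,0],"turn": 0.14},{"linear": [0,0,0],"turn": 0.14},{"linear": [0,0,0],"turn": 0.14},{"linear": [0,0,0],"turn": 0.14},{"linear": [0,0,0],"turn": 0},{"linear": [0,0,0],"turn": 0}]'

```text
t: 2.9
ee_pos: [477.4, 80.3, 400.7]
orientation: [-2.465, -1.948, 0.001]
ft_force: [-0.2, -0.8, 1.3]
width: 88.1
grasp_force: 0.0
```

Run:
```python
from h import *
w=shot('wrist','w1');cv2.imwrite('pics/w1b.png',cv2.resize(w['frame'],(800,600)))
st([526.8,-3,300]);R,t=par(w);print(-R.T@t,R[2]);print(proj(w,[[526.8,-3,150],[526.8,-3,225]]))
```

```text
t2.95 p [477.4  80.3 400.7] yaw_y -0.234 tilt [-0. -0.] q [ 0.14  0.05  1.74 -0.    1.35  0.38] F [ 0.3 -0.2 -0.3] M [-0.095  0.081  0.003] w 87.7 g 0.0
tool shift m [-0.0696  0.0674  0.1007]
[494.89591771 151.69133625 542.21073837] [-0.06143936 -0.25996144 -0.96366242]
[[332.0305854  247.80761259]
 [343.97478908 274.55684683]]
```

View pics/w1b.png

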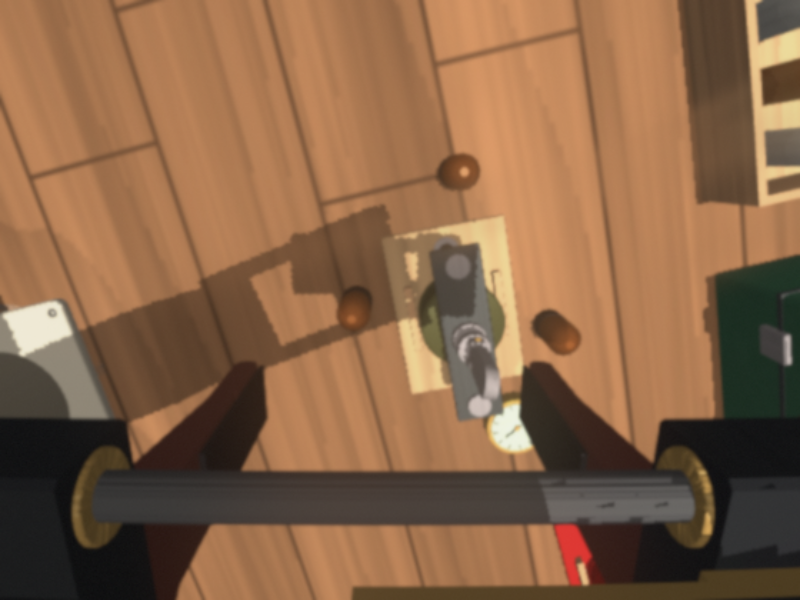

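The lever rises from the head at (470,340) to about (485,390), and its thin side lies roughly along the image horizontal. I'll enlarge it.

Run:
```python
from h import *
w=load('w1');cv2.imwrite('pics/w1c.png',cv2.resize(w['frame'][215:305,290:380],(600,600),interpolation=cv2.INTER_CUBIC))
```

```text
(no output)
```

View pics/w1c.png

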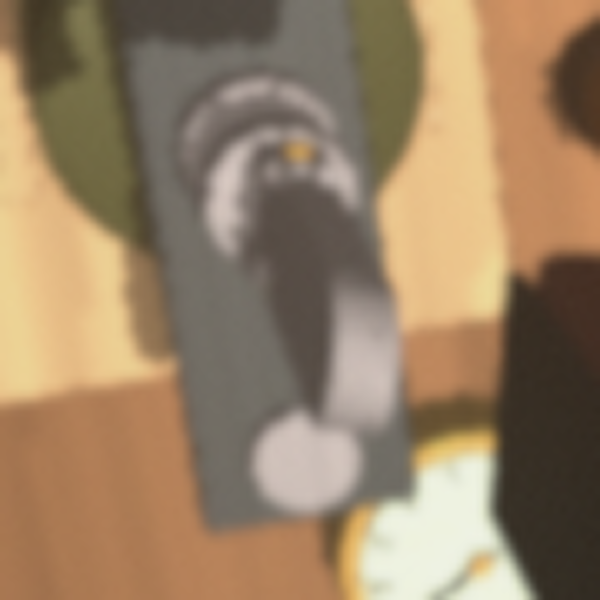

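Run:
```python
from h import *
w=load('w1');b=load('side0')
im=[]
def draw(d,x0,y0,n,s,psi,L,c=(526.8,-3),b0=.2):
    I=cv2.resize(d['frame'][y0:y0+n,x0:x0+n],(s,s),interpolation=cv2.INTER_CUBIC)
    zp=151.5-4*b0
    ex=np.array([np.cos(psi),np.sin(psi),0]);ey=np.array([-np.sin(psi),np.cos(psi),0])
    o=np.array([c[0],c[1],zp])
    a=np.linspace(0,np.pi,15)
    prof=[(12,14)]+[(12*np.cos(t),L-12+12*np.sin(t)) for t in a]+[(-12,14)]
    for sx,col in((5,(0,0,255)),(-5,(0,255,0))):
        P=proj(d,[o+sx*ex+y*ey+np.array([0,0,z]) for y,z in prof])
        P=((P-[x0,y0]+.5)*s/n).astype(int)
        cv2.polylines(I,[P.reshape(-1,1,2)],True,col,1)
    cv2.putText(I,'%.2f L%d'%(psi,L),(5,15),0,.5,(255,0,0),1)
    return I
rows=[]
for L in(72,):
    rows.append(np.hstack([draw(w,290,215,90,260,p,L,b0=-.046-p) for p in(-.05,-.25,-.45)]))
    rows.append(np.hstack([draw(b,255,180,50,260,p,L,b0=-.046-p) for p in(-.05,-.25,-.45)]))
cv2.imwrite('pics/ov.png',np.vstack(rows))
```

```text
(no output)
```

View pics/ov.png

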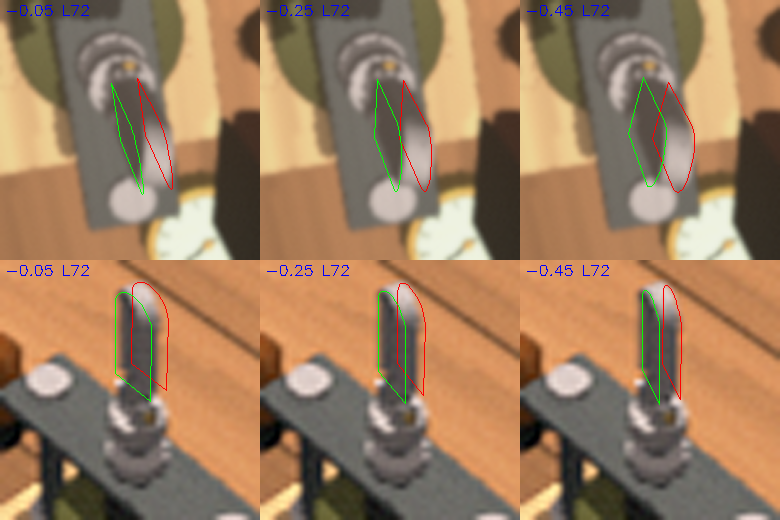

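Request:
arm_command --series '[{"linear": [-0.0348,0.0337,0],"turn": 0},{"linear": [-0.0348,0.0337,0],"turn": 0},{"linear": [0,0,0.04],"turn": 0.086},{"linear": [0,0,0.04],"turn": 0},{"linear": [0,0,0.04],"turn": 0},{"linear": [0,0,0.04],"turn": 0},{"linear": [0,0,0.025],"turn": 0},{"linear": [0,0,0.02],"turn": 0},{"linear": [0,0,0],"turn": 0},{"linear": [0,0,0],"turn": 0}]'

```text
t: 3.95
ee_pos: [526.9, -3.2, 196.1]
orientation: [-2.548, -1.837, 0.0]
ft_force: [0.1, 0.6, 0.8]
width: 87.7
grasp_force: 0.0
```

Run:
```python
from h import *
st([526.8,-3,195.5])
w=shot('wrist','w2');cv2.imwrite('pics/w2b.png',w['frame'])
```

```text
t3.95 p [526.9  -3.2 196.1] yaw_y -0.322 tilt [-0. -0.] q [-0.03  0.34  1.88 -0.    0.92  0.29] F [0.1 0.6 0.8] M [-0.049  0.043  0.015] w 87.7 g 0.0
tool shift m [ 0.0001 -0.0002  0.0006]
```

View pics/w2b.png

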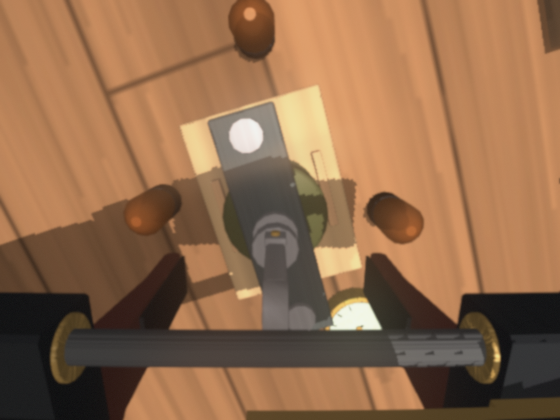

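The lever stands centred and edge-on between the fingers, at about column 276, so the alignment is good. Closing the gripper.

Request:
arm_command --series '[{"linear": [0,0,0],"turn": 0},{"linear": [0,0,0],"turn": 0},{"linear": [0,0,0],"turn": 0},{"linear": [0,0,0],"turn": 0},{"linear": [0,0,0],"turn": 0},{"linear": [0,0,0],"turn": 0},{"linear": [0,0,0],"turn": 0},{"linear": [0,0,0],"turn": 0}]' --jaw -1

```text
t: 4.8
ee_pos: [526.7, -3.2, 195.8]
orientation: [-2.55, -1.835, 0.0]
ft_force: [-0.7, 0.6, 0.3]
width: 27.5
grasp_force: 0.0
```

Run:
```python
from h import *
st()
```

```text
t4.80 p [526.7  -3.2 195.8] yaw_y -0.323 tilt [-0. -0.] q [-0.03  0.34  1.88 -0.    0.92  0.29] F [-0.7  0.6  0.3] M [-0.08   0.085  0.053] w 27.5 g 0.0
```

Request:
arm_command --series '[{"linear": [0,0,0],"turn": 0},{"linear": [0,0,0],"turn": 0},{"linear": [0,0,0],"turn": 0},{"linear": [0,0,0],"turn": 0},{"linear": [0,0,0],"turn": 0}]'

```text
t: 5.3
ee_pos: [526.9, -3.2, 195.9]
orientation: [2.55, 1.835, 0.0]
ft_force: [0.9, -0.9, -1.3]
width: 10.1
grasp_force: 30.0
```

Run:
```python
from h import *
st()
```

```text
t5.30 p [526.9  -3.2 195.9] yaw_y -0.323 tilt [ 0. -0.] q [-0.03  0.34  1.88 -0.    0.92  0.29] F [ 0.9 -0.9 -1.3] M [-0.125 -0.149 -0.089] w 10.1 g 30.0
```

Request:
arm_command --series '[{"linear": [0,0,0.0004],"turn": 0.1},{"linear": [0,0,0.0004],"turn": 0.1},{"linear": [0,0,0.0004],"turn": 0.1},{"linear": [0,0,0.0004],"turn": 0.1},{"linear": [0,0,0],"turn": 0}]'

```text
t: 5.8
ee_pos: [526.7, -3.1, 194.3]
orientation: [2.864, 1.292, 0.0]
ft_force: [0.5, -1.1, -0.1]
width: 9.8
grasp_force: 30.0
```

Run:
```python
from h import *
st()
```

```text
t5.80 p [526.7  -3.1 194.3] yaw_y -0.723 tilt [ 0. -0.] q [-0.03  0.34  1.88 -0.    0.91  0.69] F [ 0.5 -1.1 -0.1] M [-0.103  0.068  0.025] w 9.8 g 30.0
```

Request:
arm_command --series '[{"linear": [0,0,0.0002],"turn": 0.05},{"linear": [0,0,0.0002],"turn": 0.05}]'

```text
t: 6.0
ee_pos: [526.7, -3.1, 193.9]
orientation: [2.924, 1.15, -0.0]
ft_force: [1.2, 0.1, 1.0]
width: 10.0
grasp_force: 30.0
```

Run:
```python
from h import *
for i in range(3):o,R=st();print(o['joint_torque'][5],o['qvel'][5])
```

```text
t6.00 p [526.7  -3.1 193.9] yaw_y -0.821 tilt [-0. -0.] q [-0.03  0.34  1.88 -0.    0.91  0.79] F [1.2 0.1 1. ] M [0.035 0.057 0.419] w 10.0 g 30.0
-0.3276893310248852 0.49819638948124323
t6.00 p [526.7  -3.1 193.9] yaw_y -0.821 tilt [-0. -0.] q [-0.03  0.34  1.88 -0.    0.91  0.79] F [1.2 0.1 1. ] M [0.035 0.057 0.419] w 10.0 g 30.0
-0.3276893310248852 0.49819638948124323
t6.00 p [526.7  -3.1 193.9] yaw_y -0.821 tilt [-0. -0.] q [-0.03  0.34  1.88 -0.    0.91  0.79] F [1.2 0.1 1. ] M [0.035 0.057 0.419] w 10.0 g 30.0
-0.3276893310248852 0.49819638948124323
```

```bash
cat > r.py <<'E'
from h import *
o=ctrl.get_obs();R=cv2.Rodrigues(np.array(o['orientation'],float))[0]
l='%.2f q6 %.3f tau %.3f Mz %.3f v %.2f z %.1f F %s yaw %.3f'%(o['t'],o['qpos'][5],-o['joint_torque'][5],o['moment'][2],o['qvel'][5],o['ee_pos'][2],np.round(o['ft_force'],1),np.arctan2(R[1,1],R[0,1]))
print(l);open('log','a').write(l+'\n')
E
cat h.py >/dev/null
```

```text
(no output)
```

Request:
arm_command --series '[{"linear": [0,0,0.0002],"turn": 0.05},{"linear": [0,0,0.0002],"turn": 0.05}]'

```text
t: 6.2
ee_pos: [526.7, -3.1, 193.5]
orientation: [2.977, 1.002, -0.0]
ft_force: [-0.3, 0.9, 0.1]
width: 9.8
grasp_force: 30.0
```

```bash
python3 r.py
```

```text
6.20 q6 0.893 tau 0.301 Mz 0.356 v 0.50 z 193.5 F [-0.3  0.9  0.1] yaw -0.921
```

Request:
arm_command --series '[{"linear": [0,0,0.0002],"turn": 0.05},{"linear": [0,0,0.0002],"turn": 0.05}]'

```text
t: 6.4
ee_pos: [526.7, -3.1, 193.1]
orientation: [-3.024, -0.852, 0.0]
ft_force: [0.8, 0.3, 0.6]
width: 10.0
grasp_force: 30.0
```

```bash
python3 r.py
```

```text
6.40 q6 0.993 tau 0.301 Mz 0.356 v 0.50 z 193.1 F [0.8 0.3 0.6] yaw -1.021
```

Request:
arm_command --series '[{"linear": [0,0,0.0002],"turn": 0.05},{"linear": [0,0,0.0002],"turn": 0.05}]'

```text
t: 6.6
ee_pos: [526.7, -3.0, 192.7]
orientation: [-3.063, -0.7, 0.0]
ft_force: [0.3, 0.9, 0.6]
width: 9.9
grasp_force: 30.0
```

```bash
python3 r.py
```

```text
6.60 q6 1.093 tau 0.301 Mz 0.339 v 0.49 z 192.7 F [0.3 0.9 0.6] yaw -1.121
```

Request:
arm_command --series '[{"linear": [0,0,0.0002],"turn": 0.05},{"linear": [0,0,0.0002],"turn": 0.05}]'

```text
t: 6.8
ee_pos: [526.7, -3.0, 192.3]
orientation: [-3.094, -0.546, 0.0]
ft_force: [0.6, 0.3, -0.2]
width: 10.1
grasp_force: 30.0
```

```bash
python3 r.py
```

```text
6.80 q6 1.193 tau 0.301 Mz 0.387 v 0.50 z 192.3 F [ 0.6  0.3 -0.2] yaw -1.221
```

Request:
arm_command --series '[{"linear": [0,0,0.0002],"turn": 0.05},{"linear": [0,0,0.0002],"turn": 0.05}]'

```text
t: 7.0
ee_pos: [526.7, -3.0, 191.9]
orientation: [-3.117, -0.391, 0.0]
ft_force: [0.1, 1.6, 0.7]
width: 10.0
grasp_force: 30.0
```

```bash
python3 r.py
```

```text
7.00 q6 1.293 tau 0.301 Mz 0.336 v 0.50 z 191.9 F [0.1 1.6 0.7] yaw -1.321
```

Request:
arm_command --series '[{"linear": [0,0,0.0002],"turn": 0.05},{"linear": [0,0,0.0002],"turn": 0.05}]'

```text
t: 7.2
ee_pos: [526.6, -2.9, 191.5]
orientation: [-3.133, -0.234, 0.0]
ft_force: [-1.0, 0.1, 0.3]
width: 9.7
grasp_force: 30.0
```

```bash
python3 r.py
```

```text
7.20 q6 1.393 tau 0.301 Mz 0.333 v 0.50 z 191.5 F [-1.   0.1  0.3] yaw -1.421
```

Request:
arm_command --series '[{"linear": [0,0,0.0002],"turn": 0.05},{"linear": [0,0,0.0002],"turn": 0.05}]'

```text
t: 7.4
ee_pos: [526.7, -2.9, 191.1]
orientation: [-3.14, -0.077, 0.0]
ft_force: [-0.0, 1.3, 1.3]
width: 9.7
grasp_force: 30.0
```

```bash
python3 r.py
```

```text
7.40 q6 1.493 tau 0.301 Mz 0.322 v 0.50 z 191.1 F [-0.   1.3  1.3] yaw -1.521
```

Request:
arm_command --series '[{"linear": [0,0,0.0002],"turn": 0.05},{"linear": [0,0,0.0002],"turn": 0.05}]'

```text
t: 7.6
ee_pos: [526.7, -2.9, 190.7]
orientation: [-3.14, 0.08, 0.0]
ft_force: [-0.4, 1.6, -0.7]
width: 10.0
grasp_force: 30.0
```

```bash
python3 r.py
```

```text
7.60 q6 1.593 tau 0.301 Mz 0.356 v 0.50 z 190.7 F [-0.4  1.6 -0.7] yaw -1.622
```

Request:
arm_command --series '[{"linear": [0,0,0.0002],"turn": 0.05},{"linear": [0,0,0.0002],"turn": 0.05}]'

```text
t: 7.8
ee_pos: [526.7, -2.8, 190.3]
orientation: [-3.132, 0.236, 0.0]
ft_force: [0.6, 1.0, 0.9]
width: 9.9
grasp_force: 30.0
```

```bash
python3 r.py
```

```text
7.80 q6 1.693 tau 0.301 Mz 0.338 v 0.50 z 190.3 F [0.6 1.  0.9] yaw -1.721
```

Request:
arm_command --series '[{"linear": [0,0,0.0002],"turn": 0.05},{"linear": [0,0,0.0002],"turn": 0.05}]'

```text
t: 8.0
ee_pos: [526.7, -2.9, 189.9]
orientation: [-3.116, 0.393, 0.0]
ft_force: [0.3, 1.4, 0.6]
width: 9.8
grasp_force: 30.0
```

```bash
python3 r.py
```

```text
8.00 q6 1.793 tau 0.292 Mz 0.322 v 0.50 z 189.9 F [0.3 1.4 0.6] yaw -1.822
```

Request:
arm_command --series '[{"linear": [0,0,0.0002],"turn": 0.05},{"linear": [0,0,0.0002],"turn": 0.05}]'

```text
t: 8.2
ee_pos: [526.7, -2.8, 189.6]
orientation: [-3.093, 0.548, 0.0]
ft_force: [0.1, 1.2, 1.9]
width: 10.0
grasp_force: 30.0
```

```bash
python3 r.py
```

```text
8.20 q6 1.893 tau 0.261 Mz 0.396 v 0.49 z 189.6 F [0.1 1.2 1.9] yaw -1.921
```

Request:
arm_command --series '[{"linear": [0,0,0.0002],"turn": 0.05}]'

```text
t: 8.3
ee_pos: [526.7, -2.8, 189.4]
orientation: [-3.078, 0.625, 0.0]
ft_force: [0.1, 1.9, 1.9]
width: 9.8
grasp_force: 30.0
```

```bash
python3 r.py
```

```text
8.30 q6 1.943 tau 0.241 Mz 0.423 v 0.50 z 189.4 F [0.1 1.9 1.9] yaw -1.971
```

Request:
arm_command --series '[{"linear": [0,0,0.0002],"turn": 0.05}]'

```text
t: 8.4
ee_pos: [526.7, -2.8, 189.3]
orientation: [-3.062, 0.702, 0.0]
ft_force: [0.3, 1.7, 2.4]
width: 10.1
grasp_force: 30.0
```

```bash
python3 r.py
```

```text
8.40 q6 1.993 tau 0.218 Mz 0.466 v 0.50 z 189.3 F [0.3 1.7 2.4] yaw -2.021
```

Request:
arm_command --series '[{"linear": [0,0,0.0002],"turn": 0.05}]'

```text
t: 8.5
ee_pos: [526.7, -2.8, 189.2]
orientation: [-3.043, 0.778, 0.0]
ft_force: [-0.3, 2.2, 2.3]
width: 9.8
grasp_force: 30.0
```

```bash
python3 r.py
```

```text
8.50 q6 2.043 tau 0.193 Mz 0.474 v 0.50 z 189.2 F [-0.3  2.2  2.3] yaw -2.071
```

Request:
arm_command --series '[{"linear": [0,0,0.0002],"turn": 0.05}]'

```text
t: 8.6
ee_pos: [526.8, -2.8, 189.0]
orientation: [-3.023, 0.854, 0.0]
ft_force: [-1.0, 2.0, 3.9]
width: 10.0
grasp_force: 30.0
```

```bash
python3 r.py
```

```text
8.60 q6 2.093 tau 0.167 Mz 0.510 v 0.50 z 189.0 F [-1.   2.   3.9] yaw -2.121
```

Request:
arm_command --series '[{"linear": [0,0,0.0002],"turn": 0.05}]'

```text
t: 8.7
ee_pos: [526.8, -2.8, 188.9]
orientation: [-3.001, 0.929, 0.0]
ft_force: [-1.1, 2.0, 2.9]
width: 10.0
grasp_force: 30.0
```

```bash
python3 r.py
```

```text
8.70 q6 2.143 tau 0.138 Mz 0.491 v 0.50 z 188.9 F [-1.1  2.   2.9] yaw -2.171
```

Request:
arm_command --series '[{"linear": [0,0,0.0002],"turn": 0.05}]'

```text
t: 8.8
ee_pos: [526.8, -2.8, 188.8]
orientation: [-2.977, 1.003, -0.0]
ft_force: [-1.7, 2.5, 4.7]
width: 10.0
grasp_force: 30.0
```

```bash
python3 r.py
```

```text
8.80 q6 2.193 tau 0.111 Mz 0.574 v 0.49 z 188.8 F [-1.7  2.5  4.7] yaw -2.221
```

Request:
arm_command --series '[{"linear": [0,0,0.0002],"turn": 0.05}]'

```text
t: 8.9
ee_pos: [526.8, -2.8, 188.6]
orientation: [-2.951, 1.077, -0.0]
ft_force: [-0.9, 1.8, 5.1]
width: 10.3
grasp_force: 30.0
```

```bash
python3 r.py
```

```text
8.90 q6 2.243 tau 0.082 Mz 0.608 v 0.50 z 188.6 F [-0.9  1.8  5.1] yaw -2.271
```

Request:
arm_command --series '[{"linear": [0,0,0.0002],"turn": 0.05}]'

```text
t: 9.0
ee_pos: [526.9, -2.8, 188.5]
orientation: [-2.923, 1.151, -0.0]
ft_force: [-2.0, 1.5, 5.7]
width: 10.1
grasp_force: 30.0
```

```bash
python3 r.py
```

```text
9.00 q6 2.293 tau 0.052 Mz 0.564 v 0.50 z 188.5 F [-2.   1.5  5.7] yaw -2.321
```

Request:
arm_command --series '[{"linear": [0,0,0.0001],"turn": 0.05}]'

```text
t: 9.1
ee_pos: [526.9, -2.8, 188.4]
orientation: [-2.893, 1.223, -0.0]
ft_force: [-1.1, 2.1, 5.8]
width: 9.9
grasp_force: 30.0
```

```bash
python3 r.py
python3 - <<'E'
import re,numpy as np
d=np.array([[float(x) for x in re.findall(r'q6 ([\d.]+) tau ([\d.-]+) Mz ([\d.]+)',l)[0]] for l in open('log')])
f=d[d[:,0]<1.75];c=d[d[:,0]>1.85]
print('free',f.mean(0)[1:]);p=np.polyfit(c[:,0],c[:,2],1);print(p,'rise now',np.polyval(p,d[-1,0])-f[:,2].mean(),'touch',(f[:,2].mean()-p[1])/p[0])
print('fixed slope touch',c[:,0].mean()-(c[:,2].mean()-f[:,2].mean())/.45)
E
```

```text
9.10 q6 2.342 tau 0.016 Mz 0.635 v 0.50 z 188.4 F [-1.1  2.1  5.8] yaw -2.371
free [0.301 0.347]
[ 0.50098955 -0.54694577] rise now 0.2793717578494557 touch 1.784360107890958
fixed slope touch 1.7465666666666666
```

Request:
arm_command --series '[{"linear": [0,0,0],"turn": 0.02},{"linear": [0,0,0],"turn": 0},{"linear": [0,0,0],"turn": 0},{"linear": [0,0,0],"turn": 0},{"linear": [0,0,0],"turn": 0}]'

```text
t: 9.6
ee_pos: [526.9, -2.8, 188.3]
orientation: [-2.881, 1.25, -0.0]
ft_force: [-1.4, 2.2, 4.9]
width: 10.4
grasp_force: 30.0
```

```bash
python3 r.py
```

```text
9.60 q6 2.361 tau -0.617 Mz 0.613 v -0.00 z 188.3 F [-1.4  2.2  4.9] yaw -2.390
```

Request:
arm_command --series '[{"linear": [0,0,0],"turn": 0},{"linear": [0,0,0],"turn": 0},{"linear": [0,0,0],"turn": 0}]' --jaw -0.4

```text
t: 9.9
ee_pos: [526.6, -3.3, 187.5]
orientation: [2.88, -1.255, -0.001]
ft_force: [-0.2, -0.7, -0.4]
width: 25.7
grasp_force: 0.0
```

```bash
python3 -c "
from h import *
st()"
```

```text
t9.90 p [526.6  -3.3 187.5] yaw_y -2.393 tilt [-0. -0.] q [-0.03  0.35  1.89 -0.    0.9   2.36] F [-0.2 -0.7 -0.4] M [0.096 0.116 0.013] w 25.7 g 0.0
```

Request:
arm_command --series '[{"linear": [0,0.004,0],"turn": 0},{"linear": [0,0.0035,0],"turn": 0},{"linear": [0,0,0],"turn": 0}]'

```text
t: 10.2
ee_pos: [521.1, -8.4, 187.7]
orientation: [-2.879, 1.256, -0.0]
ft_force: [1.5, 0.6, -0.9]
width: 26.2
grasp_force: 0.7
```

Request:
arm_command --series '[{"linear": [0,0.001,0],"turn": 0},{"linear": [0,0,0],"turn": 0}]'

```text
t: 10.4
ee_pos: [520.8, -8.8, 187.8]
orientation: [-2.879, 1.255, -0.001]
ft_force: [2.2, 3.8, -2.4]
width: 26.4
grasp_force: 1.8
```

Request:
arm_command --series '[{"linear": [0,0.001,0],"turn": 0},{"linear": [0,0,0],"turn": 0}]'

```text
t: 10.6
ee_pos: [520.3, -9.3, 187.8]
orientation: [-2.879, 1.255, -0.001]
ft_force: [3.3, 4.6, -2.5]
width: 26.6
grasp_force: 2.6
```

```bash
python3 -c "
from h import *
o,R=st();print('tool F',(R.T@o['ft_force']).round(1))"
```

```text
t10.60 p [520.3  -9.3 187.8] yaw_y -2.393 tilt [0.001 0.001] q [-0.04  0.34  1.9   0.    0.89  2.35] F [ 3.3  4.6 -2.5] M [ 0.774 -0.394  0.094] w 26.6 g 2.6
tool F [-1.1 -5.5  2.5]
```

Request:
arm_command --series '[{"linear": [0,0.001,0],"turn": 0},{"linear": [0,0.001,0],"turn": 0}]'

```text
t: 10.8
ee_pos: [519.2, -10.4, 188.0]
orientation: [-2.878, 1.255, -0.002]
ft_force: [3.8, 5.6, -2.2]
width: 26.3
grasp_force: 3.4
```

```bash
python3 -c "
from h import *
o,R=st();print('tool F',(R.T@o['ft_force']).round(1))"
```

```text
t10.80 p [519.2 -10.4 188. ] yaw_y -2.393 tilt [0.002 0.001] q [-0.04  0.34  1.91  0.    0.89  2.35] F [ 3.8  5.6 -2.2] M [ 1.073 -0.598  0.134] w 26.3 g 3.4
tool F [-1.5 -6.6  2.2]
```

Request:
arm_command --series '[{"linear": [0,0.001,0],"turn": 0},{"linear": [0,0.001,0],"turn": 0},{"linear": [0,0.001,0],"turn": 0}]'

```text
t: 11.1
ee_pos: [517.3, -12.4, 188.2]
orientation: [-2.878, 1.255, -0.003]
ft_force: [4.3, 5.4, -1.5]
width: 26.6
grasp_force: 3.5
```

```bash
python3 -c "
from h import *
o,R=st();print('tool F',(R.T@o['ft_force']).round(1))
w=shot('side','s3');cv2.imwrite('pics/s3b.png',cv2.resize(w['frame'][140:290,200:400],(800,600),interpolation=cv2.INTER_CUBIC))"
```

```text
t11.10 p [517.3 -12.4 188.2] yaw_y -2.393 tilt [0.003 0.001] q [-0.05  0.34  1.91  0.    0.89  2.34] F [ 4.3  5.4 -1.5] M [ 1.115 -0.698  0.051] w 26.6 g 3.5
tool F [-1.  -6.9  1.5]
```

View pics/s3b.png

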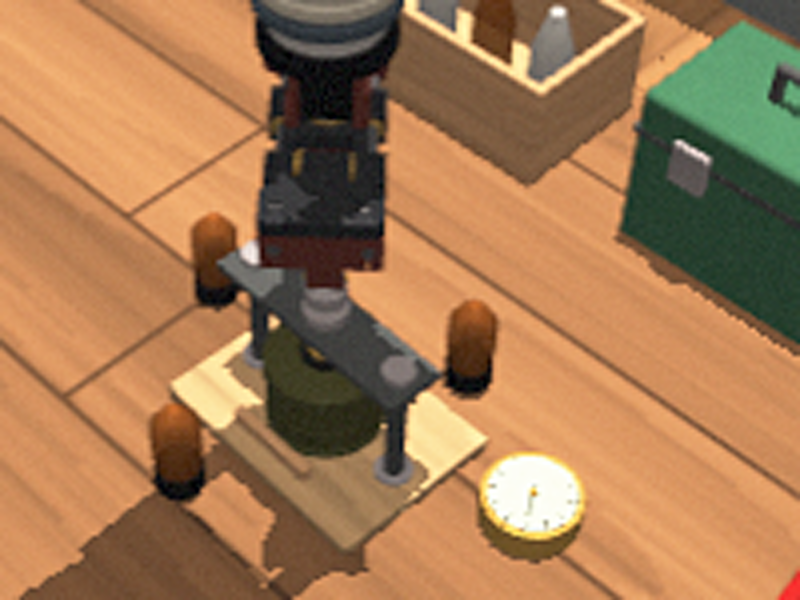

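The push force levels off at about 7 N, so the lever is folding towards tool +y. I'll open wide and keep pushing.

Request:
arm_command --series '[{"linear": [0,0,0],"turn": 0},{"linear": [0,0,0],"turn": 0},{"linear": [0,0,0],"turn": 0},{"linear": [0,0,0],"turn": 0},{"linear": [0,0,0],"turn": 0},{"linear": [0,0,0],"turn": 0},{"linear": [0,0,0],"turn": 0},{"linear": [0,0,0],"turn": 0},{"linear": [0,0.01,0],"turn": 0},{"linear": [0,0.01,0],"turn": 0}]' --jaw 1

```text
t: 12.15
ee_pos: [500.8, -27.0, 187.6]
orientation: [2.88, -1.255, -0.001]
ft_force: [-0.9, -0.4, -0.3]
width: 87.8
grasp_force: 0.0
```

Request:
arm_command --series '[{"linear": [0,0.005,0],"turn": 0},{"linear": [0,0.005,0],"turn": 0},{"linear": [0,0.004,0],"turn": 0},{"linear": [0,0.004,0],"turn": 0},{"linear": [0,0.004,0],"turn": 0},{"linear": [0,0.004,0],"turn": 0},{"linear": [0,0.004,0],"turn": 0}]'

```text
t: 12.85
ee_pos: [481.7, -46.7, 188.7]
orientation: [-2.876, 1.255, -0.008]
ft_force: [5.2, 4.9, 1.0]
width: 87.7
grasp_force: 3.1
```

```bash
python3 -c "
from h import *
o,R=st();print('tool F',(R.T@o['ft_force']).round(1),'rel',(R.T@(o['ee_pos']-[526.8,-3,142.1])).round(1))"
```

```text
t12.85 p [481.7 -46.7 188.7] yaw_y -2.394 tilt [0.006 0.001] q [-0.12  0.29  1.98  0.    0.86  2.27] F [5.2 4.9 1. ] M [ 1.008 -0.991  0.008] w 87.7 g 3.1
tool F [-0.  -7.2 -0.9] rel [  1.6  62.5 -46.9]
```

Request:
arm_command --series '[{"linear": [0,0.004,0],"turn": 0},{"linear": [0,0.004,0],"turn": 0},{"linear": [0,0.004,0],"turn": 0},{"linear": [0,0.004,0],"turn": 0},{"linear": [0,0.004,0],"turn": 0},{"linear": [0,0.004,0],"turn": 0}]'

```text
t: 13.45
ee_pos: [462.5, -63.6, 188.2]
orientation: [-2.879, 1.255, -0.003]
ft_force: [3.1, 2.4, 1.2]
width: 87.7
grasp_force: 1.7
```

Request:
arm_command --series '[{"linear": [0,0.003,0.003],"turn": 0},{"linear": [0,0.003,0.003],"turn": 0},{"linear": [0,0,0.003],"turn": 0},{"linear": [0,0,0.003],"turn": 0},{"linear": [0,0,0.002],"turn": 0}]'

```text
t: 13.95
ee_pos: [456.6, -67.7, 173.2]
orientation: [2.879, -1.255, -0.003]
ft_force: [-1.0, -1.8, 4.5]
width: 87.7
grasp_force: 1.8
```

```bash
python3 -c "
from h import *
o,R=st();print('tool F',(R.T@o['ft_force']).round(1),'rel',(R.T@(o['ee_pos']-[526.8,-3,142.1])).round(1))"
```

```text
t13.95 p [456.6 -67.7 173.2] yaw_y -2.393 tilt [-0.002 -0.   ] q [-0.17  0.29  2.03 -0.    0.82  2.22] F [-1.  -1.8  4.5] M [-0.252  0.221 -0.009] w 87.7 g 1.8
tool F [ 0.7  2.  -4.5] rel [ -0.4  95.5 -30.9]
```

Request:
arm_command --series '[{"linear": [0,0,0.002],"turn": 0},{"linear": [0,0,0.002],"turn": 0},{"linear": [0,0,0.001],"turn": 0},{"linear": [0,0,0.001],"turn": 0}]'

```text
t: 14.35
ee_pos: [457.0, -67.4, 167.5]
orientation: [2.88, -1.255, -0.002]
ft_force: [-2.4, -1.4, 3.5]
width: 88.1
grasp_force: 1.9
```

Request:
arm_command --series '[{"linear": [0,0,0.001],"turn": 0}]'

```text
t: 14.45
ee_pos: [457.1, -67.5, 166.8]
orientation: [2.88, -1.255, -0.001]
ft_force: [-6.3, -4.2, 12.2]
width: 87.5
grasp_force: 6.5
```

Request:
arm_command --series '[{"linear": [0,0,0.0005],"turn": 0},{"linear": [0,0,0],"turn": 0}]'

```text
t: 14.65
ee_pos: [457.2, -67.6, 166.7]
orientation: [2.88, -1.255, -0.001]
ft_force: [-6.2, -2.9, 11.6]
width: 88.0
grasp_force: 5.8
```

```bash
python3 -c "
from h import *
o,R=st();print('tool F',(R.T@o['ft_force']).round(1),'rel',(R.T@(o['ee_pos']-[526.8,-3,142.1])).round(1))"
```

```text
t14.65 p [457.2 -67.6 166.7] yaw_y -2.393 tilt [-0.001 -0.   ] q [-0.17  0.3   2.04 -0.    0.8   2.22] F [-6.2 -2.9 11.6] M [-0.143  0.812  0.1  ] w 88.0 g 5.8
tool F [ -2.1   6.5 -11.6] rel [ -0.1  95.  -24.6]
```

The force jumped to 12 N at the flat height, so the stop is reached. I'll lift off and look.

Request:
arm_command --series '[{"linear": [0,0,-0.01],"turn": 0},{"linear": [0,0,-0.03],"turn": 0},{"linear": [0,0,-0.04],"turn": 0},{"linear": [0,0,-0.04],"turn": 0},{"linear": [0,0.04,-0.04],"turn": 0},{"linear": [0,0.04,0],"turn": 0},{"linear": [0,0,0],"turn": 0},{"linear": [0,0,0],"turn": 0}]'

```text
t: 15.45
ee_pos: [402.3, -118.9, 322.0]
orientation: [-2.878, 1.258, -0.002]
ft_force: [-0.4, -0.3, 0.4]
width: 87.9
grasp_force: 0.0
```

```bash
python3 -c "
from h import *
st();w=shot('side','s4');cv2.imwrite('pics/s4b.png',cv2.resize(w['frame'][160:280,210:370],(800,600),interpolation=cv2.INTER_CUBIC))"
```

```text
t15.45 p [ 402.3 -118.9  322. ] yaw_y -2.395 tilt [0.001 0.   ] q [-0.32  0.01  1.97  0.    1.16  2.08] F [-0.4 -0.3  0.4] M [ 0.029  0.116 -0.004] w 87.9 g 0.0
```

View pics/s4b.png

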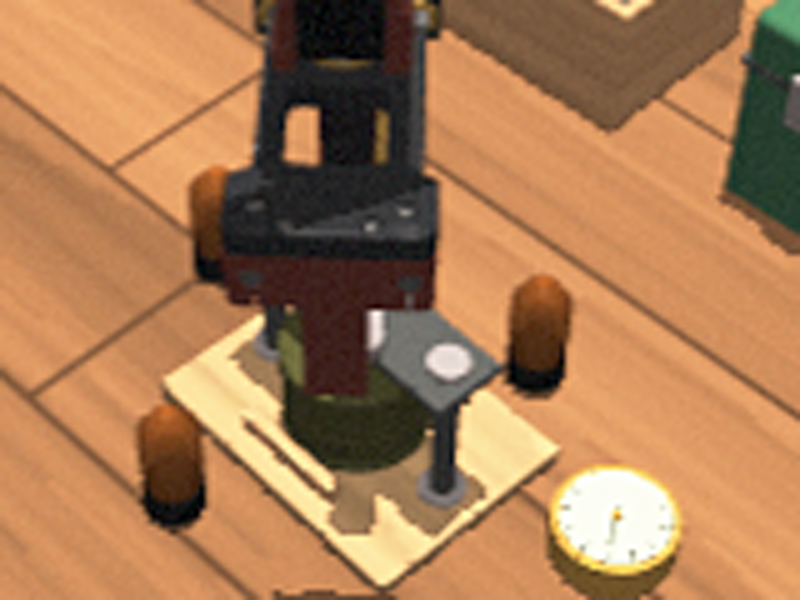

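The gripper hides the lever itself in this view. The tubes (210,220), (170,460), (540,330) and the hygrometer are where they were. The hard stop at 5.6 mm above the pivot height means the lever is flat, so I'm handing in.

```bash
python3 -c "
from workcell import ctrl
print(ctrl.close_job())"
```

```text
the job is handed in; nothing more can be done
None
```

The bolt is screwed down to about 65 N on the pad (estimated from a torque rise of about 0.27 N m), the lever is folded to its stop and released, and the job is handed in; the gripper hid the lever in the last picture, so "flat" rests on the force jump at the stop, and the close returned no verdict.

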